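Slide the tray out over the slab's edge for the next hand

TASK

The shallow aluminium tray lies too flat on the raised concrete slab for a gloved hand to get under it. Push it along the slab, without lifting or tipping it, towards the slab's far edge (the long side away from the robot) until its front long side sticks out about 4 cm past that edge evenly along its whole length, and leave it lying there flat. Leave the bottle, the funnel and the wooden block where they stand.

Things in the scene. Friction and masses are not known exactly. Their poses are not given: they have to be found in the camera images.
- slab: fixed pale sand-grey concrete slab lying on the table, 400 mm (its x) by 600 mm (its y), 50 mm thick with a flat top; origin at the centre of its underside; its x axis points away from the robot, within about 15 degrees, to the far edge; it cannot move
- slab_edge (a point): middle of the top of the slab's far long edge, where the tray is to stick out: 200 mm along the slab's x from its centre, at the height of its top; x axis points straight out past the edge, y axis runs along the edge, z up
- tray: loose shallow open aluminium tray, 130 mm (its x) by 180 mm (its y), 3 mm bottom, 3 mm thick rim 8 mm high in all, 0.14 to 0.28 kg; lies flat on the slab, up to 17 degrees from square; origin at the centre of its underside; x axis points towards the far edge: front long side at x = +65 mm, rear long side (nearest the robot) at -65 mm; slides with ordinary friction, stops when the push stops
- tray_left (a point): left end of the tray's front long side, at its underside (+65 mm, +90 mm in the tray's frame)
- tray_right (a point): right end of the tray's front long side, at its underside (+65 mm, -90 mm in the tray's frame)
- bottle: bystander: clear plastic bottle, 64 mm across, 180 mm high, standing on the slab near its far edge, to one side of the tray; origin at the centre of its underside
- funnel: bystander: orange plastic funnel standing upside down on its mouth, 90 mm across at the slab, 100 mm high, on the other side of the tray near the far edge; origin at the centre of its underside
- block: bystander: small plain wooden block 60 x 40 x 40 mm lying on the slab near its right end (seen from the robot), on the half nearer the robot; origin at the centre of its underside
Things that resemble listed ones, but are neither listed nor needed, are in the scene too. Of the things that look like the tray, the larger one is meant.

How it is judged:
By the outcome, as a careful person would: the job done as asked, in the order asked, and still so for the second after the job is handed in, with the robot touching nothing.
It also fails if it takes over 48 s, if anything falls off the work surface, if the arm or the gripper's body presses on something with over 40 N, if the wrist force passes 120 N, or if a joint passes its speed limit or range.

ROBOT

A 6-joint arm with a two-finger parallel gripper is mounted at the origin on the work surface. World frame = base frame: x ahead of the robot, y to its left, z up, the work surface at z = 0. Lengths are in m, angles in degrees, forces in N, time in s.
With the tool pointing down it reaches from about 0.325 to 0.775 m from the base axis. Payload 5.5 kg.
Tool frame: the origin (TCP) lies at the centre of the arm's flange, where the gripper is bolted on; the fingertips stand 182 mm ahead of it and the grasp point (between the pads) lies 163 mm ahead of it; z points along the fingers, y is the direction in which the jaws open and shut (so a half turn about z gives the same grasp; the last joint's range is limited). The gripper opens to 88 mm and grips with 3 to 60 N. Pads are 20 mm wide; open, the fingers measure 115 mm over their backs; the gripper's body (75 mm by 178 mm) begins 61 mm behind the grasp point.
Start: joints at [62.928, 5.22, 70.514, -0, 104.267, -3.249], TCP at [0.242, 0.549, 0.405] pointing down, gripper open.
Joint ranges: [-164.24, 164.24], [-49.07, 125.15], [9.68, 141.18], [-86.29, 266.29], [3.28, 154.24], [-151.56, 151.56]. Speed limits (degrees/s): [147.25, 147.25, 172.46, 180, 180, 180].

INTERFACE

Orientations are given as [roll, pitch, yaw] about the fixed x, y, z axes, in that order (R = Rz(yaw) Ry(pitch) Rx(roll)).
In Python, from station import r gives the robot as it stands. The module is installed in compiled form; this text tells all that it offers. Calls block until the motion is done:
- r.reach(position, orientation): joint-space move of the TCP to a pose.
- r.servo_line(position, rotation=None, speed=0.15): straight line of the TCP; rotation=None keeps the orientation; speed is the mean speed in m/s.
- r.move_joints(angles): joint-space move.
- r.let_go() and r.grab(squeeze=None): open the fingers fully, or close them until they stop; squeeze is the grip in N (None keeps the last).
- r.wait(seconds).
- r.inverse_kinematics(position, orientation): joint angles nearest the present ones, or None.
- r.sense(): the state.
- r.snapshot(name): name is "scene" or "side" or "wrist"; returns a dict with "frame" (480x640x3 uint8, red, green, blue), "fx", "fy", "cx", "cy" (pixels), "R" (3x3) and "t" (3): a world point X has camera coordinates R X + t. Camera axes: x right, y down, z forward; pixel columns grow to the right and rows downward; lengths in m; the calibration is good to about 2 mm. A picture is of the moment at which its call begins. There is no depth.
A pose or a line that the arm cannot do raises r.IKError and nothing moves.
- r.hand_in(): hands the job in, once; it reports no verdict.
The state is a dict: "clock": time; "joints": joint angles; "joint_vel": joint speeds; "joint_torque": joint torques, N m; "tcp_pos": TCP position; "orientation": TCP orientation; "contact_force": force on the tool from outside, world axes, zero at the start; "torque": the same for the moment, N m; "opening": finger opening in m.
Only numpy, scipy, OpenCV 4.12 (cv2) and the standard library are available. Lean on these libraries where they do the work, as an engineer would, in place of code of your own. Each camera call takes 0.05 s, during which the arm holds its last target.

## Working session

There is one attempt and no reset: what is moved stays moved. The work goes in short steps, each a Python script; the robot and the scene stay as the last script left them, time stands still between calls to the robot, and variables do not carry over. Pictures are saved under pics/ and viewed, and the job is handed in when it is done.

```bash
mkdir -p pics; python3 - <<'E'
from station import r
import cv2,pickle
for n in ["scene","side","wrist"]:
    s=r.snapshot(n); pickle.dump(s,open(f"{n}0.pkl","wb"))
    cv2.imwrite(f"pics/{n}0.png",s["frame"][:,:,::-1])
    print(n,s["fx"],s["cx"],s["cy"],(-s["R"].T@s["t"]).round(3),s["R"][2].round(2))
print(r.sense())
E
```

```text
scene 460.9143802398135 323.83424524841996 240.92114872300922 [ 1.169 -0.26   0.721] [-0.62  0.32 -0.72]
side 619.1282032869748 320.91093685632995 242.32462664883272 [ 0.426 -0.815  0.903] [ 0.13  0.7  -0.7 ]
wrist 343.35992651882617 319.4478417542234 238.397047307735 [0.169 0.581 0.384] [ 0.27 -0.12 -0.96]
{'clock': 0.15, 'joints': array([ 6.29281199e+01,  5.25374882e+00,  7.05643476e+01,  1.85262759e-03,
        1.04267717e+02, -3.24929861e+00]), 'joint_vel': array([-0.03705533, -0.12942104, -0.15627427,  0.08214745,  0.03176261,
        0.02277421]), 'joint_torque': array([ 1.87921985e-03, -4.47047746e+01, -4.06906736e+01,  6.99358061e-02,
        2.75042234e-02, -7.48872026e-05]), 'tcp_pos': array([0.2423694 , 0.54892417, 0.40377727]), 'orientation': array([-1.79914426e+02, -6.65722052e-03,  1.56177869e+02]), 'contact_force': array([ 0.20757102, -0.3768728 ,  0.20643499]), 'torque': array([-0.01890338,  0.0098852 ,  0.0089659 ]), 'opening': 0.087605462215405}
```

View pics/scene0.png

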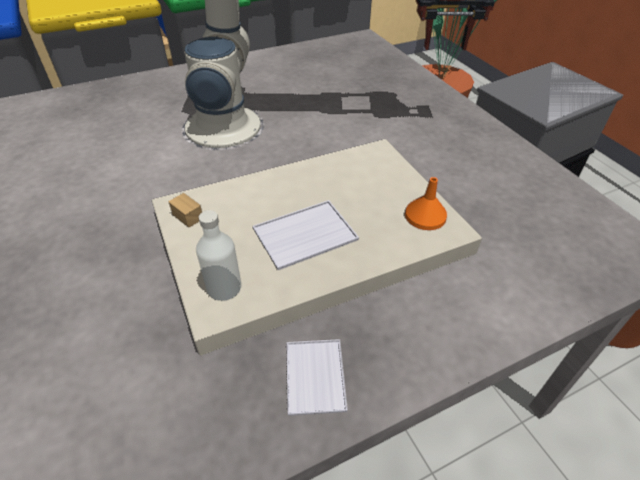

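View pics/side0.png

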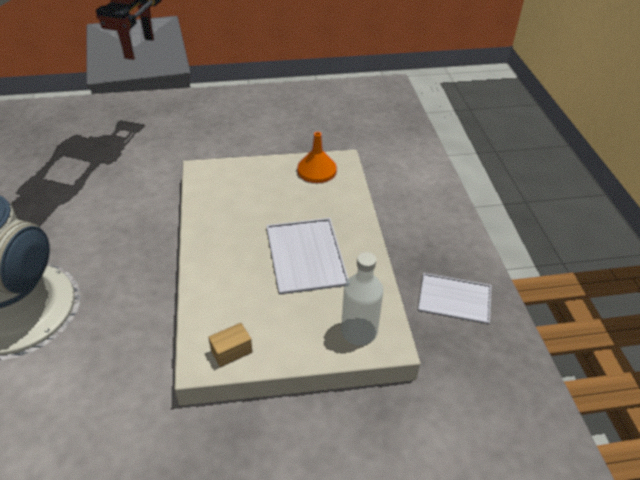

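View pics/wrist0.png

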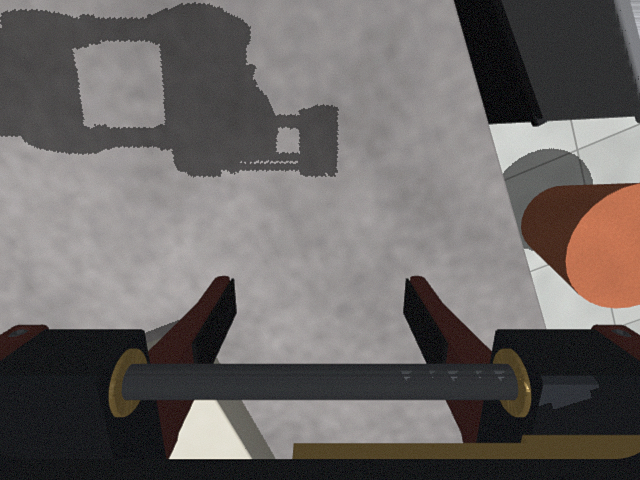

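The three views show the tray on the slab: scene corners are about (254,233), (330,205), (357,237), (278,265), and side view corners are about (267,227), (333,220), (346,282), (280,290). The smaller lookalike lies on the table beyond the far edge. The bottle is to the right of the tray and the funnel to the left. Next I'll measure.

```bash
cat > h.py <<'E'
import numpy as np,cv2
def ray(s,uv,z):
    uv=np.atleast_2d(uv).astype(float)
    d=np.c_[(uv[:,0]-s["cx"])/s["fx"],(uv[:,1]-s["cy"])/s["fy"],np.ones(len(uv))]@s["R"]
    c=-s["R"].T@s["t"]; return (c+d*((z-c[2])/d[:,2])[:,None])[:,:2]
def proj(s,X):
    p=np.atleast_2d(X)@s["R"].T+s["t"]; return np.c_[s["fx"]*p[:,0]/p[:,2]+s["cx"],s["fy"]*p[:,1]/p[:,2]+s["cy"]]
def quad(c):
    # sub-pixel quad: line fits to contour points per side of approx polygon
    h=cv2.convexHull(c)
    for e in np.linspace(2,40,80):
        a=cv2.approxPolyDP(h,e,True)
        if len(a)<=4: break
    a=a[:,0].astype(float)
    if len(a)!=4: return a
    P=c[:,0].astype(float); L=[]
    for i in range(4):
        p,q=a[i],a[(i+1)%4]; d=q-p; l=np.hypot(*d); d/=l
        t=(P-p)@d; o=abs((P-p)@[-d[1],d[0]])
        S=P[(t>.12*l)&(t<.88*l)&(o<4)]
        vx,vy,x,y=cv2.fitLine(S.astype(np.float32),cv2.DIST_HUBER,0,.01,.01).ravel()
        L.append(np.cross([x,y,1],[x+vx,y+vy,1]))
    out=[]
    for i in range(4):
        k=np.cross(L[i-1],L[i]); out.append(k[:2]/k[2])
    return np.array(out)
def big(m,near=None):
    cs,_=cv2.findContours(m.astype(np.uint8),cv2.RETR_EXTERNAL,cv2.CHAIN_APPROX_NONE)
    if near is not None: cs=[c for c in cs if cv2.pointPolygonTest(c,near,False)>=0] or cs
    return max(cs,key=cv2.contourArea)
E
python3 - <<'E'
from h import *; import pickle
for n,ts,ss in [("scene",(305,235),(200,260)),("side",(308,255),(225,250))]:
    s=pickle.load(open(n+"0.pkl","rb")); f=s["frame"].astype(int)
    print(n,"tray",f[ts[1],ts[0]],"slab",f[ss[1],ss[0]],"table",f[400,120])
    row=ts[1]; print([tuple(f[row,x]) for x in range(ts[0]-58,ts[0]-30,2)])
    for nm,c in [("sl",[(173,230),(320,320),(300,165)])]: print([tuple(f[y,x]) for x,y in c])
E
python3 -c "
import cv2
a=cv2.imread('pics/scene0.png')[130:360,140:500];cv2.imwrite('pics/sc_c.png',cv2.resize(a,None,fx=2.2,fy=2.2,interpolation=0))
a=cv2.imread('pics/side0.png')[120:410,160:440];cv2.imwrite('pics/si_c.png',cv2.resize(a,None,fx=2,fy=2,interpolation=0))"
```

```text
scene tray [213 210 219] slab [140 141 135] table [151 146 144]
[(np.int64(209), np.int64(202), np.int64(186)), (np.int64(212), np.int64(202), np.int64(186)), (np.int64(210), np.int64(202), np.int64(184)), (np.int64(209), np.int64(200), np.int64(184)), (np.int64(208), np.int64(201), np.int64(184)), (np.int64(145), np.int64(142), np.int64(141)), (np.int64(201), np.int64(199), np.int64(208)), (np.int64(211), np.int64(210), np.int64(219)), (np.int64(208), np.int64(206), np.int64(216)), (np.int64(209), np.int64(207), np.int64(217)), (np.int64(210), np.int64(209), np.int64(218)), (np.int64(213), np.int64(211), np.int64(220)), (np.int64(214), np.int64(212), np.int64(220)), (np.int64(212), np.int64(211), np.int64(220))]
[(np.int64(213), np.int64(206), np.int64(189)), (np.int64(134), np.int64(129), np.int64(127)), (np.int64(216), np.int64(208), np.int64(190))]
side tray [195 197 202] slab [201 191 172] table [159 152 149]
[(np.int64(201), np.int64(194), np.int64(174)), (np.int64(196), np.int64(190), np.int64(169)), (np.int64(197), np.int64(194), np.int64(171)), (np.int64(196), np.int64(187), np.int64(169)), (np.int64(191), np.int64(191), np.int64(167)), (np.int64(194), np.int64(190), np.int64(169)), (np.int64(195), np.int64(187), np.int64(166)), (np.int64(195), np.int64(188), np.int64(171)), (np.int64(195), np.int64(190), np.int64(170)), (np.int64(194), np.int64(191), np.int64(170)), (np.int64(147), np.int64(142), np.int64(128)), (np.int64(159), np.int64(159), np.int64(163)), (np.int64(206), np.int64(206), np.int64(213)), (np.int64(205), np.int64(205), np.int64(212))]
[(np.int64(137), np.int64(133), np.int64(131)), (np.int64(191), np.int64(186), np.int64(167)), (np.int64(152), np.int64(77), np.int64(0))]
```

View pics/sc_c.png

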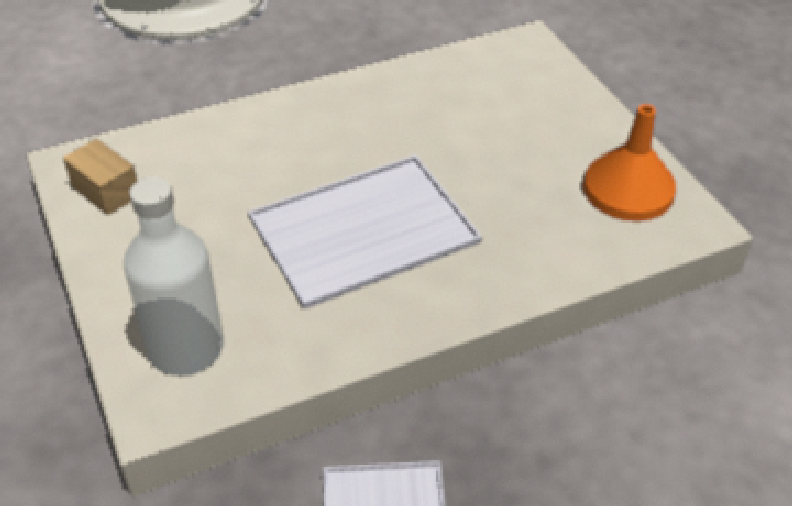

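View pics/si_c.png

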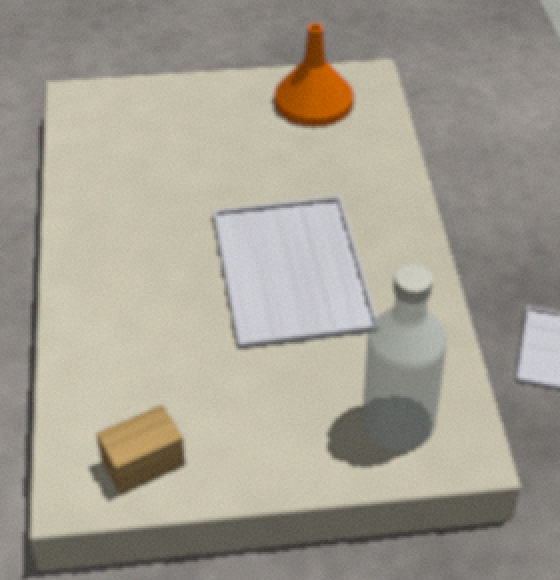

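```bash
cat >> h.py <<'E'
def measure(s,tp,verbose=True):
    f=cv2.GaussianBlur(s["frame"],(3,3),0).astype(int); top=((f[...,0]-f[...,2])>11)&(f[...,0]>165)
    out={}
    w=proj(s,np.array([[.5,0,.05]]))[0]
    ct=big(~top & box(top.shape,tp,s)); out["tray_px"]=quad(ct); out["tray"]=ray(s,out["tray_px"],.056)
    ht=cv2.morphologyEx(top.astype(np.uint8),cv2.MORPH_OPEN,np.ones((3,3)))
    cs=big(ht); h=cv2.convexHull(cs); out["slab_px"]=quad(cs); out["slab"]=ray(s,out["slab_px"],.05)
    return out
def box(sh,tp,s):
    m=np.zeros(sh,np.uint8); cv2.fillPoly(m,[np.array(tp,np.int32)],1); return m>0
E
python3 - <<'E'
from h import *; import pickle
np.set_printoptions(precision=4,suppress=True)
P={"scene":[(242,236),(335,197),(368,237),(272,273)],"side":[(257,220),(338,212),(344,255),(350,288),(275,300)]}
for n in P:
    s=pickle.load(open(n+"0.pkl","rb")); o=measure(s,P[n])
    print(n); 
    for k in o: print(k,o[k].tolist() if k.endswith("px") else o[k])
    for k in("tray","slab"):
        q=o[k]; print(k,"sides",np.linalg.norm(np.roll(q,-1,0)-q,axis=1),"ctr",q.mean(0),"ang",np.degrees(np.arctan2(*(np.roll(q,-1,0)-q).T[::-1])))
    im=s["frame"][:,:,::-1].copy()
    for k in("tray_px","slab_px"): cv2.polylines(im,[np.round(o[k]*16).astype(np.int32)],True,(0,0,255),1,shift=4)
    cv2.imwrite(f"pics/m_{n}.png",im)
    hsv=s["frame"].astype(int); org=(hsv[...,0]-hsv[...,2]>90)&(hsv[...,0]>150)
    c=big(org); x,y,w,h=cv2.boundingRect(c); print("orange bbox",x,y,w,h)
E
```

```text
scene
tray_px [[360.05634762916964, 238.69283394778236], [277.42674887194767, 269.6277746451795], [253.97147199867328, 230.97169002770048], [328.50894808024447, 199.7392987776516]]
tray [[ 0.6169  0.1017]
 [ 0.6212 -0.0802]
 [ 0.5036 -0.0841]
 [ 0.4816  0.0979]]
slab_px [[481.97578915083517, 237.53637680475302], [195.18029321280707, 340.5093510758874], [151.9965432680642, 198.76717036720564], [385.0965978935008, 138.71444924773806]]
slab [[ 0.7172  0.3332]
 [ 0.7016 -0.2613]
 [ 0.3047 -0.2507]
 [ 0.3217  0.3424]]
tray sides [0.1819 0.1176 0.1833 0.1354] ctr [0.5558 0.0088] ang [ -88.6442 -178.095    96.9009    1.5953]
slab sides [0.5947 0.3971 0.5934 0.3957] ctr [0.5113 0.0409] ang [-91.4989 178.4799  88.3624  -1.3309]
orange bbox 26 0 133 25
side
tray_px [[329.57311203140966, 217.57162769389936], [349.836052917157, 285.3176091813491], [277.7087782994754, 294.6484108705122], [264.87569158603424, 225.10024634748356]]
tray [[ 0.6104  0.1022]
 [ 0.6155 -0.0843]
 [ 0.4829 -0.0875]
 [ 0.4781  0.0983]]
slab_px [[356.28617678561574, 150.189274740963], [418.9553259138995, 362.54140614837047], [175.58662637430103, 388.1112127464123], [183.94606300346962, 160.28090741245055]]
slab [[ 0.7131  0.3293]
 [ 0.6968 -0.2621]
 [ 0.3024 -0.2516]
 [ 0.319   0.3444]]
tray sides [0.1866 0.1327 0.1858 0.1324] ctr [0.5467 0.0072] ang [ -88.4247 -178.6209   91.4928    1.6963]
slab sides [0.5917 0.3945 0.5962 0.3943] ctr [0.5078 0.04  ] ang [-91.5768 178.4719  88.4002  -2.1857]
orange bbox 298 151 39 28
```

```bash
python3 - <<'E'
from h import *; import pickle
np.set_printoptions(precision=4,suppress=True)
P={"scene":[(235,180),(400,180),(400,290),(240,290)],"side":[(240,200),(365,200),(365,250),(340,262),(346,310),(240,310)]}
ims=[]
for n in P:
    s=pickle.load(open(n+"0.pkl","rb")); 
    f=s["frame"].astype(int); top=((f[...,0]-f[...,2])>11)&(f[...,0]>165)
    m=(~top&box(top.shape,P[n],s)).astype(np.uint8); m=cv2.morphologyEx(m,cv2.MORPH_OPEN,np.ones((5,5)))
    q=quad(big(m)); print(n,q.tolist()); w=ray(s,q,.056)
    print(w,"sides",np.linalg.norm(np.roll(w,-1,0)-w,axis=1),"ctr",w.mean(0),"ang",np.degrees(np.arctan2(*(np.roll(w,-1,0)-w).T[::-1])))
    im=s["frame"][:,:,::-1].copy(); im[m>0]=im[m>0]//2
    cv2.polylines(im,[np.round(q*16).astype(np.int32)],True,(0,0,255),1,shift=4)
    ims.append(cv2.resize(im[180:310,230:400],None,fx=2.3,fy=3,interpolation=0))
cv2.imwrite("pics/m2.png",np.hstack(ims))
E
```

```text
scene [[359.9100774486729, 238.4852194803393], [277.17694278563494, 269.5910654941028], [251.01922536558317, 226.07157182661487], [328.41416060296274, 199.78268722717752]]
[[ 0.6163  0.1017]
 [ 0.6209 -0.0806]
 [ 0.4873 -0.0846]
 [ 0.4817  0.0976]] sides [0.1823 0.1336 0.1823 0.1347] ctr [0.5515 0.0085] ang [ -88.536  -178.2752   91.7909    1.7207]
side [[332.16183568766047, 217.46002475193242], [343.8853264260711, 285.88059615124916], [277.80993650136617, 294.69336059564023], [264.7578189925816, 225.13246427131205]]
[[ 0.6157  0.1018]
 [ 0.6045 -0.084 ]
 [ 0.4831 -0.0876]
 [ 0.4778  0.0983]] sides [0.1862 0.1215 0.1859 0.1379] ctr [0.5453 0.0071] ang [ -93.4409 -178.3252   91.6186    1.4848]
```

View pics/m2.png

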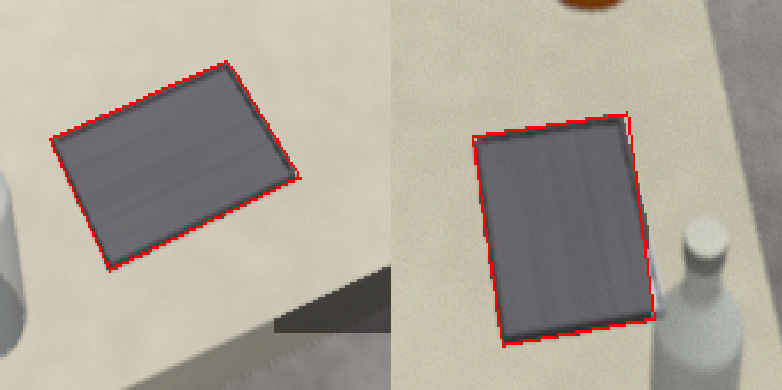

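The overlay fits the tray: the scene quad is (360,238), (277,270), (251,226), (328,200), and the side view's front-right corner is hidden by the bottle. Next I'll locate the bottle and funnel for clearance.

```bash
cat >> h.py <<'E'
YS=-1.6; C=np.array([.5095,.0405]); c_,s_=np.cos(np.radians(YS)),np.sin(np.radians(YS))
EX=np.array([c_,s_]);EY=np.array([-s_,c_])
def toS(p): d=np.atleast_2d(p)-C; return np.c_[d@EX,d@EY]
def toW(x,y): return C+x*EX+y*EY
E
python3 - <<'E'
from h import *; import pickle
np.set_printoptions(precision=3,suppress=True)
a=pickle.load(open("scene0.pkl","rb"));b=pickle.load(open("side0.pkl","rb"))
print("bottle base ctr scene",toS(ray(a,(220,286),.05)),"front",toS(ray(a,(224,300),.05)),"L/R",toS(ray(a,[(199,285),(241,290)],.05)))
print("side base bottom",toS(ray(b,(361,343),.05)),"LR",toS(ray(b,[(343,330),(380,330)],.05)), "cap", toS(ray(b,(366,262),.23)),toS(ray(a,(209,220),.23)))
print("funnel scene",toS(ray(a,[(405,214),(447,214),(427,228)],.05)),"side",toS(ray(b,[(297,170),(337,170),(317,181)],.05)))
print("block",toS(ray(b,[(210,345),(250,340)],.07)))
print("tray",toS([[.549,.008]]))
from station import r
for yaw in (180+YS,YS):
  for x in (-.06,.105): 
    p=toW(x,-.0314); print(yaw,p,r.inverse_kinematics([*p,.235],[180,0,yaw]))
E
```

```text
bottle base ctr scene [[ 0.104 -0.227]] front [[ 0.138 -0.229]] L/R [[ 0.086 -0.262]
 [ 0.129 -0.194]]
side base bottom [[ 0.108 -0.247]] LR [[ 0.082 -0.216]
 [ 0.145 -0.224]] cap [[ 0.107 -0.229]] [[ 0.122 -0.222]]
funnel scene [[0.074 0.191]
 [0.11  0.274]
 [0.13  0.21 ]] side [[0.051 0.235]
 [0.139 0.226]
 [0.09  0.192]]
block [[-0.143 -0.236]
 [-0.077 -0.233]]
tray [[ 0.04  -0.031]]
178.4 [0.449 0.011] [ -2.968 -16.899 108.387   0.     88.512 -91.368]
178.4 [0.614 0.006] [ -2.599   9.153  83.507   0.     87.34  -90.999]
-1.6 [0.449 0.011] [ -2.968 -16.899 108.387  -0.     88.512  88.632]
-1.6 [0.614 0.006] [-2.599  9.153 83.507 -0.    87.34  89.001]
```

```bash
python3 - <<'E'
from h import *; from station import r
np.set_printoptions(precision=4,suppress=True)
O=[180,0,180+YS]
p=toW(-.062,-.0314)
r.reach([*p,.36],O); r.servo_line([*p,.26],speed=.15); r.wait(.3)
s=r.sense(); print(s["tcp_pos"],s["orientation"],p,s["contact_force"])
r.servo_line([*p,.2355],speed=.05); r.wait(.3)
s=r.sense(); print(s["clock"],s["tcp_pos"],s["contact_force"],s["opening"])
f=r.snapshot("side"); cv2.imwrite("pics/side1.png",cv2.resize(f["frame"][100:400,160:460,::-1],None,fx=2,fy=2))
E
```

```text
[0.4468 0.0108 0.2608] [-179.9983    0.0771  178.3998] [0.4466 0.0108] [ 0.4278 -0.0637 -0.1324]
4.2833 [0.4467 0.0108 0.2358] [-0.3361  0.1806 -0.052 ] 0.0880187877107893
```

View pics/side1.png

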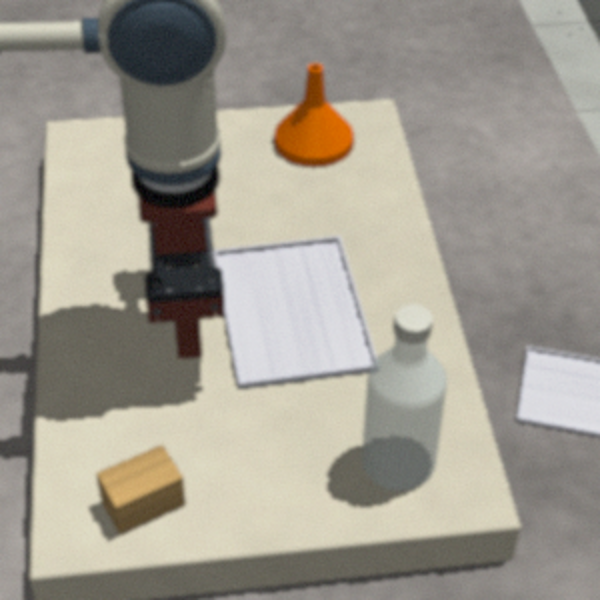

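The gripper stands behind the tray with a gap; the right fingertip is at about (190,355) in the crop and the tray is untouched. Next is the push, stopping about 12 mm short so I can measure.

```bash
python3 - <<'E'
from h import *; from station import r; import pickle
np.set_printoptions(precision=4,suppress=True)
r.servo_line([*toW(-.045,-.0314),.2347],speed=.05)
print(r.sense()["contact_force"])
r.servo_line([*toW(.02,-.0314),.2347],speed=.04); print(r.sense()["contact_force"],r.sense()["tcp_pos"])
r.servo_line([*toW(.088,-.0314),.2347],speed=.04); r.wait(.3)
s=r.sense(); print(s["clock"],toS(s["tcp_pos"][:2]),s["tcp_pos"][2],s["contact_force"])
for n in("scene","side"):
    f=r.snapshot(n); pickle.dump(f,open(n+"2.pkl","wb"))
    cv2.imwrite(f"pics/{n}2.png",cv2.resize(f["frame"][120:420,150:500,::-1],None,fx=2,fy=2))
E
```

```text
[-0.022  -0.1859  0.1346]
[-1.5721 -0.2412  1.1378] [0.5286 0.0086 0.2347]
8.75 [[ 0.088  -0.0314]] 0.23468273864402592 [-2.5719 -0.4057  1.9551]
```

View pics/scene2.png

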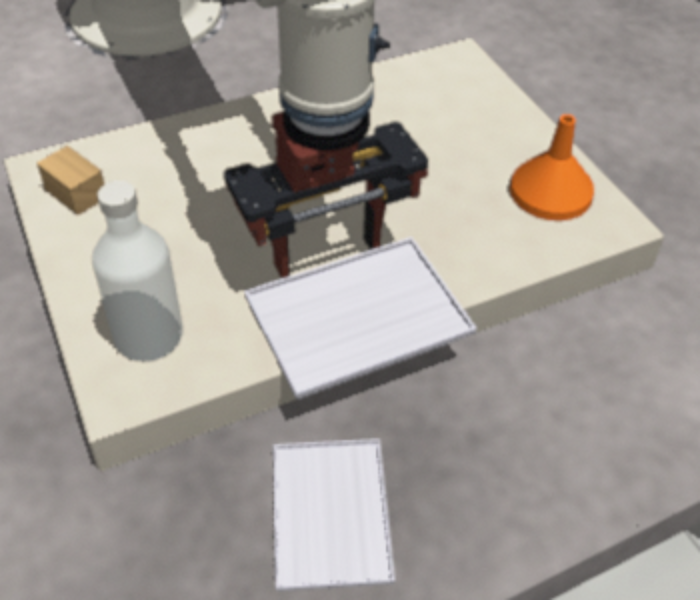

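View pics/side2.png

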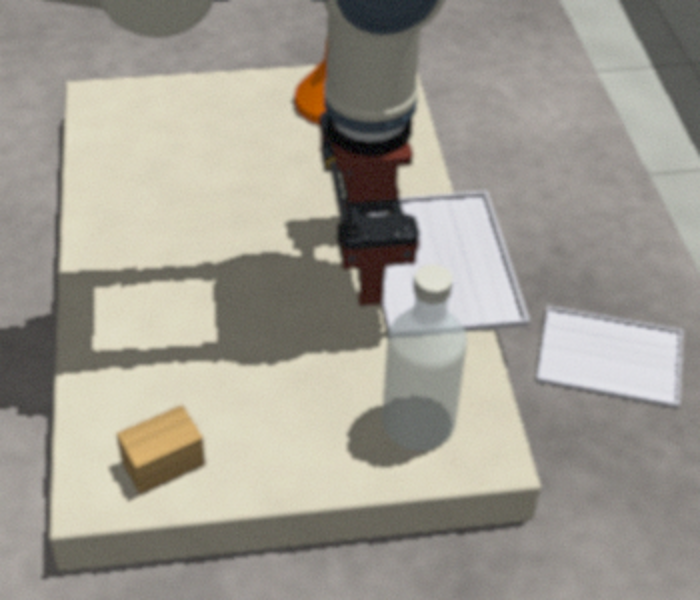

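```bash
python3 - <<'E'
from h import *; import pickle
np.set_printoptions(precision=2,suppress=True,linewidth=200)
for n,z in(("scene",.05),("side",.058)):
    s=pickle.load(open(n+"2.pkl","rb")); g=cv2.GaussianBlur(s["frame"],(3,3),0).astype(np.float32)
    for y in(-.10,-.06,-.02,.02,.045):
        xs=np.arange(.218,.240,.0015); W=np.array([[*toW(x,y),z] for x in xs]); q=proj(s,W).astype(np.float32)
        v=cv2.remap(g,q[:,0][None],q[:,1][None],cv2.INTER_LINEAR)[0]
        print(n,y,v[:,0].astype(int),(v[:,2]-v[:,0]).astype(int)[:8])
    for y in(-.28,-.22,.1,.15,.28):
        xs=np.arange(.19,.211,.0015); W=np.array([[*toW(x,y),.05] for x in xs]); q=proj(s,W).astype(np.float32)
        v=cv2.remap(g,q[:,0][None],q[:,1][None],cv2.INTER_LINEAR)[0]
        print(" slab",y,v[:,0].astype(int))
E
```

```text
scene -0.1 [227 227 226 223 210 190 165 140 117  97  82  72  70  69  68] [4 4 5 5 5 6 5 3]
scene -0.06 [224 225 225 220 209 187 163 139 118  98  81  71  66  66  66] [5 5 5 5 6 6 5 4]
scene -0.02 [223 224 223 220 209 189 164 141 118  98  83  73  70  68  68] [4 5 5 5 5 6 6 4]
scene 0.02 [223 224 224 221 210 191 166 143 120 102  88  78  74  72  72] [4 4 4 5 5 5 5 4]
scene 0.045 [223 224 224 222 211 193 170 151 143 141 142 143 142 142 142] [4 5 5 5 5 5 5 3]
 slab -0.28 [223 223 223 223 223 218 206 186 162 149 142 141 141 141]
 slab -0.22 [220 220 220 220 220 217 209 189 167 149 140 138 138 138]
 slab 0.1 [220 221 221 222 221 214 204 184 164 149 141 138 138 138]
 slab 0.15 [221 221 221 221 219 212 200 181 162 148 140 138 137 137]
 slab 0.28 [220 219 220 219 218 209 197 178 158 146 139 138 138 139]
side -0.1 [220 213 191 169 156 157 169 170 160 146 133 128 128 128 127] [5 5 4 4 4 3 3 2]
side -0.06 [217 210 192 170 157 156 164 168 162 151 142 138 138 139 140] [5 6 6 7 6 6 6 3]
side -0.02 [218 209 193 173 158 160 167 174 169 161 153 149 149 149 149] [5 6 6 5 5 4 4 3]
side 0.02 [218 212 198 178 164 159 165 168 167 161 156 153 151 149 149] [4 5 6 7 6 4 4 2]
side 0.045 [188 181 170 158 154 158 166 172 169 163 156 155 155 156 156] [7 7 7 7 6 3 1 0]
 slab -0.28 [220 220 217 210 194 172 153 141 137 136 134 134 134 133]
 slab -0.22 [214 214 213 205 189 167 146 135 130 128 128 128 128 126]
 slab 0.1 [215 215 211 204 190 178 166 160 157 155 154 154 154 154]
 slab 0.15 [216 214 210 201 189 175 165 158 155 156 156 156 156 156]
 slab 0.28 [110 112 115 120 129 138 146 150 154 154 155 155 155 157]
```

Scene and side views both show the front edge parallel to the slab edge. The overhang is about 30 mm by the scene view and about 34 mm by the side view. I'll push 4 mm more, then back off, lift and look with the wrist camera from above.

```bash
python3 - <<'E'
from h import *; from station import r; import pickle
np.set_printoptions(precision=4,suppress=True)
r.servo_line([*toW(.092,-.0314),.2347],speed=.03); r.wait(.2)
r.servo_line([*toW(.070,-.0314),.2347],speed=.08)
r.servo_line([*toW(.070,-.0314),.40],speed=.15)
r.servo_line([*toW(.11,-.0314),.42],speed=.15); r.wait(.3)
s=r.sense(); print(s["clock"],toS(s["tcp_pos"][:2]))
for n in("scene","side","wrist"):
    f=r.snapshot(n); pickle.dump(f,open(n+"3.pkl","wb")); cv2.imwrite(f"pics/{n}3.png",f["frame"][:,:,::-1])
print(f["R"],-f["R"].T@f["t"])
E
```

```text
11.7583 [[ 0.1095 -0.0314]]
[[ 0.0279  0.9996  0.0002]
 [ 0.9559 -0.0267  0.2923]
 [ 0.2922 -0.008  -0.9563]] [0.5376 0.0074 0.4002]
```

View pics/wrist3.png

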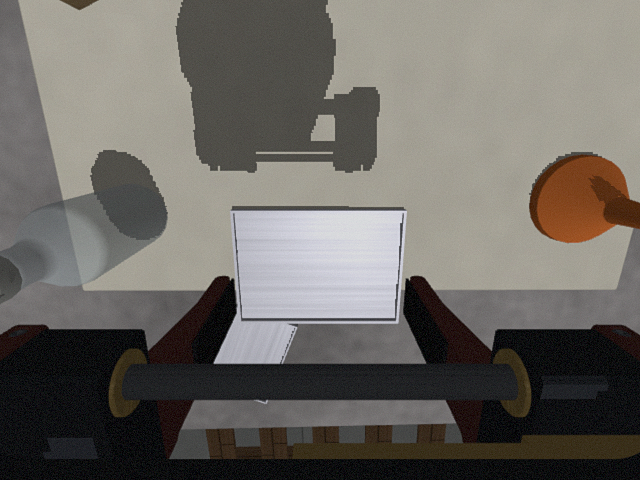

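View pics/scene3.png

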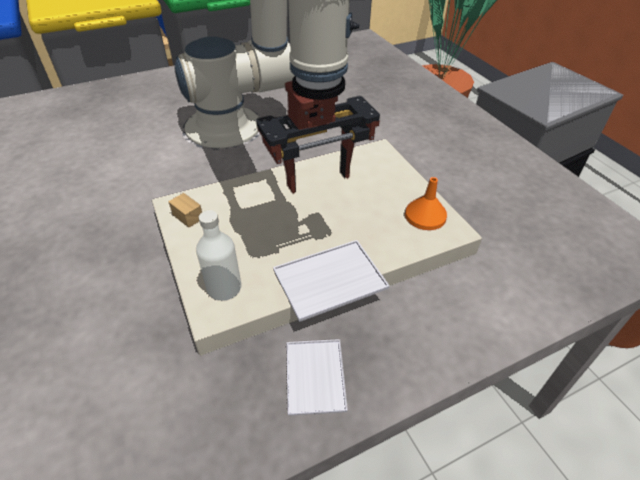

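The wrist view shows the tray from above: rear side at row ~207, front side at row ~322, and the slab's far edge at row ~290 on both sides. I'll measure sub-pixel.

```bash
cat > w.py <<'E'
from h import *; import pickle,sys
np.set_printoptions(precision=2,suppress=True,linewidth=200)
def edge(s,y,z,lo,hi):
    xs=np.arange(lo,hi,.0003); W=np.array([[*toW(x,y),z] for x in xs]); q=proj(s,W).astype(np.float32)
    g=cv2.GaussianBlur(s["frame"],(3,3),0).astype(np.float32)
    v=cv2.remap(g,q[:,0][None],q[:,1][None],cv2.INTER_LINEAR)[0].mean(1)
    d=np.gradient(cv2.GaussianBlur(v[None],(0,0),3)[0] if 0 else v)
    w=np.clip(-d,0,None); i=np.argmax(np.convolve(w,np.ones(9),'same')); sl=slice(max(0,i-7),i+8)
    return (xs[sl]*w[sl]).sum()/w[sl].sum(), v
if __name__=="__main__":
    s=pickle.load(open(sys.argv[1],"rb"))
    E=[];Y=[-.22,-.20,-.18,-.16,-.14,.08,.1,.12,.14,.16,.2,.24]
    for y in Y: E.append(edge(s,y,.05,.185,.212)[0])
    a=np.polyfit(Y,E,1); print("slab edge mm",np.array(E)*1e3,"fit",a[1]*1e3,"deg",np.degrees(a[0]))
    F=[];Z=[-.11,-.09,-.07,-.05,-.03,-.01,.01,.03,.045]
    for y in Z: F.append(edge(s,y,.058,.226,.25)[0])
    b=np.polyfit(Z,F,1); print("front mm",np.array(F)*1e3,"fit",b[1]*1e3,"deg",np.degrees(b[0]))
    print("profile",edge(s,-.03,.058,.222,.25)[1][::4].astype(int))
    # pale strip rear: profile printed
    v=edge(s,-.03,.05,.09,.125)[1]; print("rear profile from .09 step .9mm",v[::3].astype(int))
    for y in(-.121,.059): print("overhang at",y,(np.polyval(b,y)-np.polyval(a,y))*1e3)
E
python3 w.py wrist3.pkl
```

```text
slab edge mm [196.43 196.4  196.36 196.53 198.17 202.97 202.77 195.57 195.59 195.62 195.39 195.41] fit 197.26755786884945 deg -0.0005162465525235632
front mm [226.84 226.83 226.85 226.83 226.83 226.82 226.82 226.81 226.82] fit 226.8218100641376 deg -0.009423503053975844
profile [199 201 201 174 118  79  92 137 172 165 130 100  89  89  90  91  92  93  94  94  95  95  94  94]
rear profile from .09 step .9mm [154 154 155 156 155 154 155 155 155 155 152 134 100  79  72  77  99 142 191 210 214 215 216 217 218 218 216 215 215 215 217 216 215 215 215 217 217 217 217]
overhang at -0.121 29.573062970633835
overhang at 0.059 29.54507999904521
```

Wrist: the rim's outer edge is at 234.2 mm and the slab edge at about 196 mm, so the overhang is about 38 mm and parallel within 0.15°. I'll add a 2 mm nudge to centre it.

```bash
python3 - <<'E'
from h import *; from station import r; import pickle
np.set_printoptions(precision=4,suppress=True)
r.servo_line([*toW(.070,-.0314),.40],speed=.15)
r.servo_line([*toW(.070,-.0314),.2347],speed=.12); 
r.servo_line([*toW(.0942,-.0314),.2347],speed=.03); r.wait(.2)
s=r.sense(); print(toS(s["tcp_pos"][:2]),s["contact_force"])
r.servo_line([*toW(.070,-.0314),.2347],speed=.08)
r.servo_line([*toW(.070,-.0314),.40],speed=.15)
r.servo_line([*toW(.11,-.0314),.42],speed=.15); r.wait(.3)
s=r.sense(); print(s["clock"])
for n in("scene","side","wrist"):
    f=r.snapshot(n); pickle.dump(f,open(n+"4.pkl","wb")); cv2.imwrite(f"pics/{n}4.png",f["frame"][:,:,::-1])
E
python3 w.py wrist4.pkl
```

```text
[[ 0.0942 -0.0314]] [-0.4601  0.5176 -0.2413]
17.4917
slab edge mm [196.43 196.38 196.39 196.6  198.   201.83 202.8  195.61 195.6  195.62 195.36 195.44] fit 197.1736441467504 deg -0.010535499357425019
front mm [227.05 227.08 227.06 227.06 227.03 227.01 227.05 226.99 227.02] fit 227.02607986033738 deg -0.024736320181444272
profile [197 199 201 175 122  85  73  77 109 156 173 145 106  90  90  90  91  92  93  94  94  94  94  95]
rear profile from .09 step .9mm [155 155 155 154 155 155 155 155 154 154 155 155 156 141 112  85  72  77 106 156 193 211 215 216 217 217 217 216 215 215 216 216 217 217 216 216 216 216 217]
overhang at -0.121 29.882425694250646
overhang at 0.059 29.83781249987494
```

View pics/side4.png

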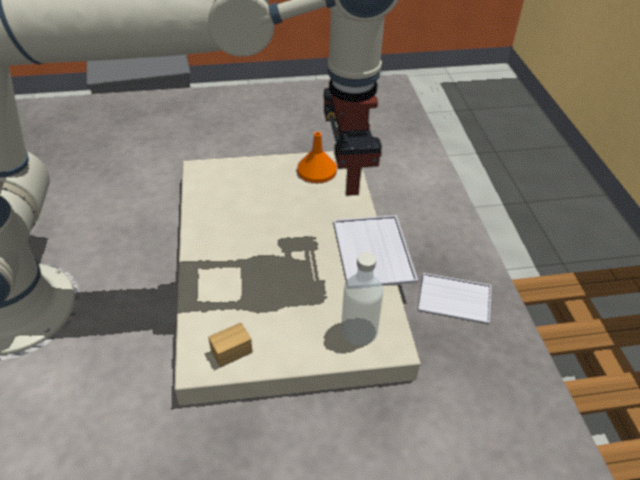

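View pics/scene4.png

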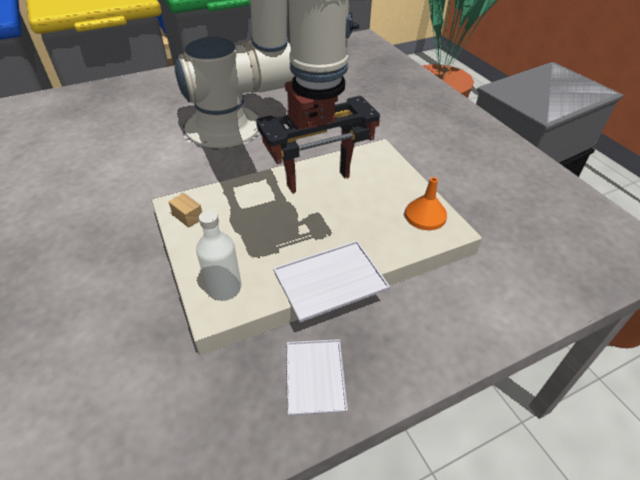

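The tray moved about 1.7 mm more: its outer edge is at about 235.8 mm against the slab edge at about 196 mm, so it sticks out about 39.7 mm. In side4 the tray sits at (334,218)–(415,283). The bottle, funnel and block are at the same pixels as at the start.

```bash
python3 - <<'E'
from station import r
r.hand_in(); print(r.sense()["clock"])
E
```

```text
the job is handed in; nothing more can be done
the job is handed in; nothing more can be done
```

I pushed the tray along the slab with both open fingers on its rear long side, and it now sticks out about 4 cm past the far edge. I measured, nudged it about 2 mm more, backed the gripper clear and handed in. The clock stood at about 17.5 s at the last check.

**Overhang:** The last overhead view from the wrist camera gives about 39.7 mm. That figure comes from reading the edge profile by eye, because my edge-fit code locked onto the inside of the rim and its "29.8 mm" printout is not the overhang.

**Evenness:** The tray's front side is parallel to the slab edge within about 0.15°, less than 0.5 mm over its length.

**Other cameras:** They did not fully agree. Their earlier readings, carried forward by the later pushes, put the overhang at about 40 mm (side) and about 36 mm (scene). I trusted the wrist view most.

**Rest of the scene:** The tray lies flat by eye. The bottle, funnel and block look the same in the pictures as at the start. The wrist force stayed under about 4 N whenever I read it.

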